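# Open a wiring box whose lid may be caught and hold it open

## Task

Open the lid of the grey wiring box so that I can get at the terminals: first tug the lid up by its black grip to find out whether the catch has it, before you touch the release button, and if it is caught press the button on the latch fully down. Then raise the lid to at least 45 degrees and finish still holding it there, steady, with the fingers on it - it falls shut if let go. Leave the other things on the bench where they are.

Things in the scene. Friction and masses are not known exactly. Their poses are not given: they have to be found in the camera images.
- enclosure: Grey metal wiring box fixed to the bench, 150 (its x) x 220 (its y) x 90 mm high. Origin: centre of its underside; z up, -x its front (to the robot at yaw 0). On the front, at its y = +55 mm (the robot's left), a latch housing 67 mm deep, 48 wide, 72 high. The catch inside is out of sight: caught or not, only a pull on the lid shows it.
- lid_grip (a point): Centre of the lid's grip: black roller along the box's y, 22 mm diameter, 24 mm long, flat ends, on a 14 mm wide neck, 32 mm ahead of the lid's edge; at (-107, -55, 94) mm in the box frame when shut. Axes: the lid's (the box's when shut). It turns between fingers pinching its flat ends, so the gripper can keep pointing down as the lid swings.
- lid (a joint): Opening angle of the grey lid (152x222x6 mm) in rad: 0 shut, grows as its front rises, stop at 1.35. Hinge line along the box's y at x = +75, z = 92 mm in the box frame; the grip swings on a radius of 182 mm. Falls shut unless held (about 1.5 N at the grip lifts it). If caught it rattles up about 0.01 rad and stops firm.
- button (a joint): Travel of the release button in m: 0 as found, caught or not; 0.008 fully down. Takes 3 to 4 N straight down and stays where it is pushed. Fully down it throws the catch off for good (it does not come back by itself); if the catch was not caught it does nothing.
- button_top (a point): Middle of the top face of the steel release button, 20 mm in diameter, on top of the latch housing; at (-124, 55, 84) mm in the box frame before it is pushed.
- tape: Bystander: roll of black tape lying flat, 62 mm across, 19 mm high; origin: centre of its underside.
- weight: Bystander: brass weight with a knob, 38 mm across, 57 mm high; origin: centre of its underside.
- small_screwdriver: Bystander: small screwdriver lying down, 150 mm long; origin: centre of its underside.
- wide_tape: Bystander: wide roll of brown tape lying flat, 100 mm across, 25 mm high; origin: centre of its underside.
- pen_pot: Bystander: pot of pens, 86 x 96 mm, 153 mm high; origin: centre of its underside.
- bush: Bystander: stepped metal bush, 40 mm across, 32 mm high; origin: centre of its underside.
- bar: Bystander: square aluminium bar lying down, 25x140x25 mm; origin: centre of its underside.

How it is judged (in metres and radians):
On the way:
1. the lid is tugged up to the catch, or off its rim, before the release button has been touched (value of joint lid above 0.006 rad and value of joint button below 0.002 m), for 0.1 s.
At the end, for the whole second after the job is handed in: The lid stands open at least 45 degrees (0.75 rad is accepted), at rest (under 0.1 rad/s), carried by the fingers (contact force over 0.4 N), and no bystander lies more than 30 mm from where it was (value of joint lid above 0.75 rad and velocity of joint lid between -0.1 and 0.1 rad/s and contact force between the fingers and lid above 0.4 N and distance of each of tape, weight, small_screwdriver, wide_tape, pen_pot, bush, bar from where it was at the start of the episode below 0.03 m); the arm keeps its last pose, push and grip.
It fails at once if a bystander is pushed more than 30 mm away (distance of any of tape, weight, small_screwdriver, wide_tape, pen_pot, bush, bar from where it was at the start of the episode above 0.03 m).
It also fails if it takes over 53 s, if anything falls off the work surface, if the arm or the gripper's body presses on something with over 40 N, if the wrist force passes 120 N, or if a joint passes its speed limit or range.

## Robot

A 6-joint arm with a two-finger parallel gripper is mounted at the origin on a cart in front of the work surface, level with it; the furniture and walls round the work are solid. World frame = base frame: x ahead of the robot, y to its left, z up, the work surface at z = 0. Lengths are in mm, angles in rad, forces in N, time in s.
With the tool pointing down it reaches from about 350 to 875 mm from the base axis. Payload 4.2 kg.
Tool frame: the origin (TCP) lies midway between the tips of the shut fingers; the grasp point (between the pads) lies 19 mm behind it; z points along the fingers, y is the line along which they close (so a half turn about z gives the same grasp; the last joint's range is limited). The gripper opens to 85 mm and grips with 20 to 120 N. Pads are 22 mm wide; open, the fingers measure 114 mm over their backs; the gripper's body (76 mm by 85 mm) begins 54 mm behind the grasp point. The pads swing forward as they close: fully open they stand 13 mm farther back than shut.
Start: joints at [-0.919, 0.385, 0.008, 0, -1.194, -0.259], TCP at [239.249, -577.373, 231.312] pointing down, gripper open.
Joint ranges: [-3.14, 3.14], [-1.21, 2.06], [-1.07, 1.41], [-3.16, 2.05], [-2.99, -0.16], [-3.1, 3.1]. Speed limits (rad/s): [2.79, 2.79, 3.14, 3.14, 3.14, 3.14].

## Interface

Orientations are given as a unit quaternion [x, y, z, w].
In Python, from bench import arm gives the robot as it stands.
- The arm moves only by the tool send_rows, never from a script. Its argument "targets" is a list of rows, each an object of numbers: "gripper": the gripper command: -1 is fully open, 1 is shut, values between are in proportion; "x", "y", "z": the shift along the tool's x, y, z in cm; "ax", "ay", "az": the turn, a rotation vector about the tool's x, y, z in degrees. A call has 1 to 5 rows; each row shifts and turns the commanded pose from where the row before left it, along the tool's axes as they then stand; what a row does not reach is not made up. A row lasts 1/12 s, in which the tool goes at most 41.7 mm and 7.16 degrees, less where a joint would pass 70% of its speed; a pose out of reach is approached as far as the arm can. A call is refused whole if a number of a shift passes 4.17 or a number of a turn 7.16, either way. A call with a gripper value outside its range is refused whole. The fingers move at their own pace and stop on an object; the grip force is fixed at half the most. Time passes only in rows, so rows that do not move let the fingers close. It gives the time, the measured TCP pose, the force, the opening and the grip force at its end, in the units of the state.
- arm.read_state(): the state, without advancing time (a new reading comes with each control period).
- arm.get_image(name): name is "scene" or "top" or "wrist"; returns (picture, depth): 400x640x3 uint8, red, green, blue; 400x640 float32, mm along the optical axis (not along the pixel's ray), 0 where there is no reading.
- arm.camera_model(name): a dict with "fx", "fy", "cx", "cy" (pixels), "distortion" ([k1, k2, p1, p2, k3] as OpenCV has them; the pictures are not rectified), "cam_to_world" (4x4, takes a point from camera to world coordinates). Camera axes: x right, y down, z forward; pixel columns grow to the right and rows downward; lengths in mm; the calibration is good to about 2 mm. A picture is of the moment at which its call begins: read the wrist's pose just before it. camera_model takes no time and is no camera call; for the wrist camera it gives the pose at the moment of the call.
- arm.job_done(): hands the job in; it is judged then, once.
Trained networks look in the newest picture that a camera, given by its name, has taken for a name from the list of things; names that differ only in an ending like _2 or _b are one class to them, and where a whole thing is asked for, a point or a joint stands for the part that bears it (a point fixed in the world has none). Each returns a list of dicts, best first, with "score" (0 to 1); they miss things now and then, are a little off and sometimes report something else, mostly with a low value. They report only what shows in the picture. A call takes as long as a camera call.
- arm.boxes_of(camera, thing): "rect" ([left, top, width, height] in pixels, round what is visible of it).
The state is a dict: "clock": time; "joints": joint angles; "joint_vel": joint speeds; "joint_efforts": joint torques, N m; "position": TCP position; "ee_rot": TCP orientation; "contact_force": force on the tool from outside, world axes, zero at the start; "wrist_torque": the same for the moment, N m; "gripper_width": finger opening in mm; "grasp_force": force on a finger pad.
Only numpy, scipy, OpenCV 4.12 (cv2) and the standard library are available. Lean on these libraries where they do the work, as an engineer would, in place of code of your own. Each camera call takes 0.05 s, during which the arm holds its last target. There are 200 camera calls.

## Working session

There is one attempt and no reset: what is moved stays moved. The work goes in short steps, Python scripts to look and compute and a tool call to move; the robot and the scene stay as the last step left them, time stands still between calls to the robot, and variables do not carry over. Pictures are saved under pics/ and viewed, at most 10 in all, crops included, and the job is handed in when it is done.

Besides the shell and the picture viewer there is one more tool, called after "Call:" by a JSON object that holds its "api" and its "payload". send_rows: Moves the arm, as the interface text tells. Its arguments: {"type":"object","properties":{"targets":{"type":"array"}},"required":["targets"]}

```bash
mkdir -p pics
cat > h.py <<'E'
import numpy as np, cv2
from bench import arm
from scipy.spatial.transform import Rotation as R
def shot(n,f):
    p,d=arm.get_image(n); cv2.imwrite('pics/'+f,p[...,::-1]); return p,d
def cloud(d,m):
    K=np.array([[m['fx'],0,m['cx']],[0,m['fy'],m['cy']],[0,0,1.]])
    v,u=np.mgrid[:d.shape[0],:d.shape[1]]
    q=cv2.undistortPoints(np.stack([u,v],-1).reshape(-1,1,2).astype(np.float64),K,np.array(m['distortion'])).reshape(d.shape+(2,))
    c=np.dstack([q*d[...,None],d]); T=np.array(m['cam_to_world'])
    w=c@T[:3,:3].T+T[:3,3]; w[d==0]=np.nan; return w
E
python3 - <<'E'
from h import *
s=arm.read_state(); print(s)
for n in ['scene','top']:
    p,d=shot(n,n+'0.png'); m=arm.camera_model(n); w=cloud(d,m); np.save(n+'.npy',w)
    print(n,np.round(m['cam_to_world'],2).tolist())
    for t in ['enclosure','lid_grip','button_top','lid']:
        for b in arm.boxes_of(n,t)[:2]:
            l,t0,ww,h=[int(x) for x in b['rect']]; print(t,b, w[t0+h//2,l+ww//2].round(1))
E
```

```text
{'clock': 0.0, 'joints': array([-9.19376207e-01,  3.85598534e-01,  6.60255451e-03, -5.07336741e-04,
       -1.19398720e+00, -2.58590467e-01]), 'joint_vel': array([-7.37144157e-04,  2.10843130e-03,  2.01046580e-03,  9.90719768e-04,
       -1.73591509e-05, -1.11877165e-03]), 'joint_efforts': array([-5.99032546e-06, -3.92287624e+01,  1.88404244e+01,  4.18621302e+00,
       -4.56668698e-03, -3.53432441e-06]), 'position': array([ 239.0398253 , -576.84351403,  230.18589575]), 'ee_rot': array([-1.95062433e-01,  9.80790190e-01,  1.08579142e-03, -2.68742064e-04]), 'contact_force': array([ 0.16966097, -0.7692315 ,  0.62868837]), 'wrist_torque': array([-0.03553193, -0.02458353, -0.00997228]), 'grasp_force': 0.0, 'gripper_width': 85.51533042847163}
scene [[0.74, -0.32, 0.59, -322.14], [-0.67, -0.34, 0.65, -905.26], [-0.01, -0.88, -0.47, 737.68], [0.0, 0.0, 0.0, 1.0]]
enclosure {'rect': [279.4, 177.3, 73.1, 50.0], 'score': 0.94} [471.8  -6.4 101. ]
lid_grip {'rect': [284.0, 172.9, 64.2, 33.2], 'score': 0.94} [550.9  76.6  98.7]
lid {'rect': [283.3, 176.2, 68.6, 30.6], 'score': 0.81} [533.9  52.2 100.9]
top [[0.0, -0.99, 0.14, 309.73], [-1.0, 0.0, 0.01, 23.0], [-0.01, -0.14, -0.99, 1480.77], [0.0, 0.0, 0.0, 1.0]]
enclosure {'rect': [280.5, 158.2, 64.6, 68.4], 'score': 0.77} [541.2  81.4  99.8]
lid_grip {'rect': [276.2, 156.7, 69.0, 62.1], 'score': 0.57} [560.9  89.1  95.9]
lid {'rect': [276.1, 160.9, 66.8, 58.2], 'score': 0.96} [552.2  92.5 102.1]
```

Run:
```python
import cv2
a=cv2.imread('pics/scene0.png');b=cv2.imread('pics/top0.png')
A=cv2.resize(a[100:300,180:446],(800,600),interpolation=cv2.INTER_CUBIC);cv2.imwrite('pics/a.png',A)
B=cv2.resize(b[110:290,200:440],(800,600),interpolation=cv2.INTER_CUBIC);cv2.imwrite('pics/b.png',B)
```

```text
(no output)
```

View pics/a.png

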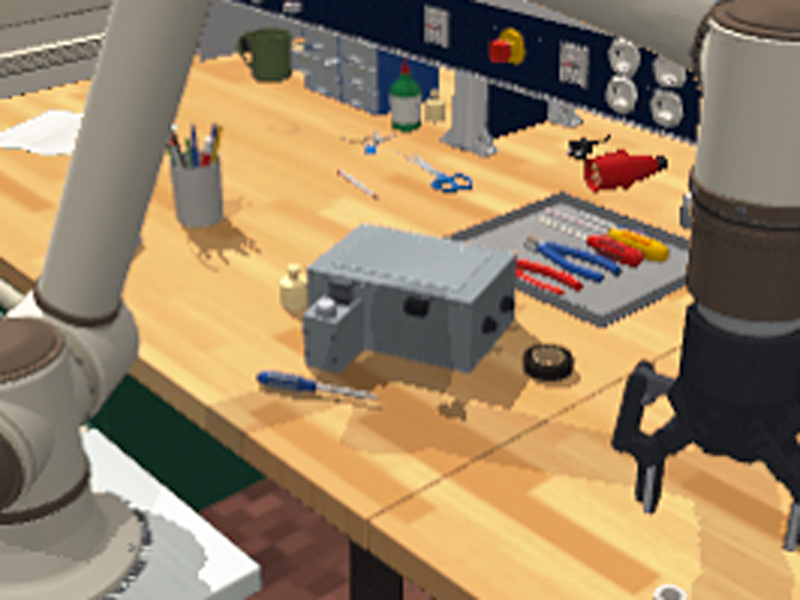

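View pics/b.png

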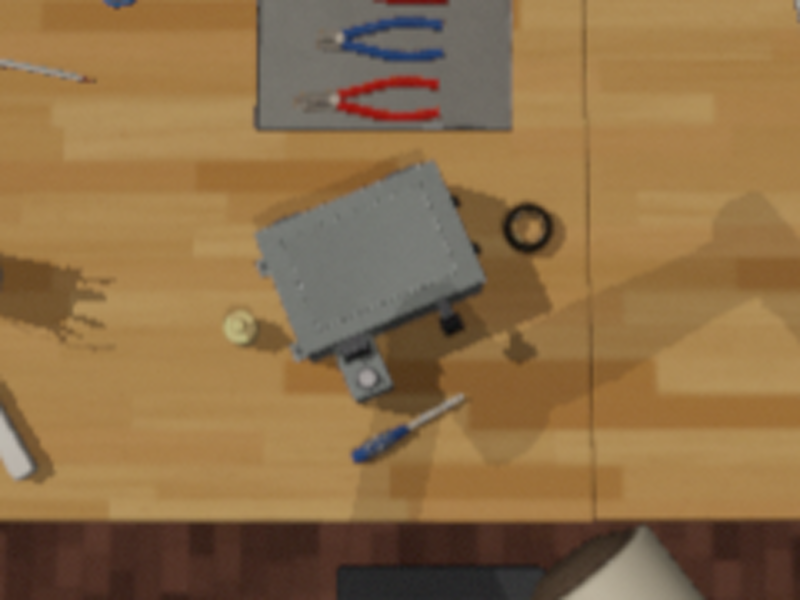

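Run:
```python
import numpy as np,cv2
w=np.load('top.npy')
m=(w[...,2]>85)&(w[...,2]<112)&(w[...,0]>350)&(w[...,0]<720)&(w[...,1]>-100)&(w[...,1]<260)
n,l,st,c=cv2.connectedComponentsWithStats(m.astype(np.uint8))
for i in range(1,n):
    if st[i,4]>8:
        p=w[l==i]; print(st[i],p.mean(0).round(1)); 
        if st[i,4]>800: print(cv2.minAreaRect(p[:,:2].astype(np.float32)))
ob=(w[...,2]>8)&(w[...,0]>200)&(w[...,0]<950)&(abs(w[...,1])<700)
n,l,st,c=cv2.connectedComponentsWithStats(ob.astype(np.uint8))
for i in range(1,n):
    if st[i,4]>30:
        p=w[l==i]; print(st[i],p.min(0).round(),p.max(0).round())
```

```text
[ 276  159   70   58 2468] [557.4  85.5  96.3]
((543.7803955078125, 79.7498779296875), (197.7425537109375, 222.48263549804688), 22.834259033203125)
[283  96  56   8 208] [923. -20.   8.] [949. 206.  39.]
[288  97  66  53 146] [730. -82.   8.] [949. 183.  27.]
[277  98   2  42  44] [774. 228.   8.] [947. 231.  26.]
[ 438  101   68   33 1100] [ 799. -674.    8.] [ 936. -430.   95.]
[286 105  50   7 177] [888.  -8.   9.] [916. 194.  37.]
[295 115  39  14 251] [818.   1.   8.] [876. 156.  26.]
[288 133  45  14 277] [742.   5.   8.] [799. 184.  25.]
[496 148  37  27 564] [ 628. -699.    8.] [ 683. -647.  204.]
[ 276  159   70   72 2788] [403. -42.   9.] [669. 217. 108.]
[351 171  15  15 125] [ 583. -126.    8.] [639. -69.  27.]
[448 173  26  26 253] [ 531. -553.    8.] [ 630. -454.   31.]
[167 176  33  26 483] [511. 531.   8.] [595. 610. 152.]
[ 426  193  172  116 9225] [ 200. -700.    8.] [ 551. -186.  692.]
[267 204  11   9  76] [474. 222.  10.] [506. 260.  58.]
[187 220  24  34 274] [316. 479.   9.] [444. 578.  36.]
[305 228  34  21 105] [336. -17.   8.] [413. 111.  24.]
[447 235  11  10  72] [ 350. -478.    9.] [ 386. -442.   36.]
[ 341  267   83   46 2205] [ 200. -170.  473.] [284. -12. 738.]
```

The scene crop shows the box shut. The latch is at about (330,310) in crop pixels, the grip at (415,300), the screwdriver in front at (315,385), the black tape at (548,360) and the weight behind the latch. In the top crop the grip is at (450,322), the button at (367,378), and the box yaw is about +22.8°. That matches the tool's present yaw, so tool x points along box −x and tool y along box +y. I'm moving above the grip to refine the positions with the wrist camera.

Call:
{"api": "send_rows", "payload": {"targets": [{"x": -2.9, "y": 2.8, "gripper": -1}, {"x": -2.9, "y": 2.8, "gripper": -1}, {"x": -2.9, "y": 2.8, "gripper": -1}, {"x": -2.9, "y": 2.8, "gripper": -1}, {"x": -2.9, "y": 2.8, "gripper": -1}]}}

```text
$.targets[0]: bad value
```

Call:
{"api": "send_rows", "payload": {"targets": [{"x": -2.9, "y": 2.8, "gripper": -1}, {"x": -2.9, "y": 2.8, "gripper": -1}, {"x": -2.9, "y": 2.8, "gripper": -1}, {"x": -2.9, "y": 2.8, "gripper": -1}, {"x": -2.9, "y": 2.8, "gripper": -1}]}}

```text
$.targets[0]: bad value
```

Call:
{"api": "send_rows", "payload": {"targets": [{"x": -2.9, "y": 2.8, "gripper": -1}, {"x": -2.9, "y": 2.8, "gripper": -1}, {"x": -2.9, "y": 2.8, "gripper": -1}, {"x": -2.9, "y": 2.8, "gripper": -1}, {"gripper": -1}]}}

```text
$.targets[0]: bad value
```

Run:
```python
from h import *
s=arm.read_state(); print(s['clock'],s['position'],s['ee_rot'],s['contact_force'])
m=arm.camera_model('wrist')
p,d=shot('wrist','w1.png'); w=cloud(d,m); np.save('w1.npy',w)
print(np.round(m['cam_to_world'],2).tolist(),m['fx'])
for t in ['lid_grip','button_top','lid']: print(t,arm.boxes_of('wrist',t)[:2])
```

```text
0.5 [ 239.21709856 -577.34050564  231.25014243] [-1.95115125e-01  9.80780344e-01  6.68347153e-05 -2.19126110e-05] [ 0.01258386 -0.9470134  -0.36340979]
[[-0.38, 0.88, 0.27, 171.27], [0.92, 0.37, 0.11, -606.52], [-0.0, 0.29, -0.96, 373.64], [0.0, 0.0, 0.0, 1.0]] 299.341966767087
lid_grip []
button_top []
lid []
```

View pics/w1.png

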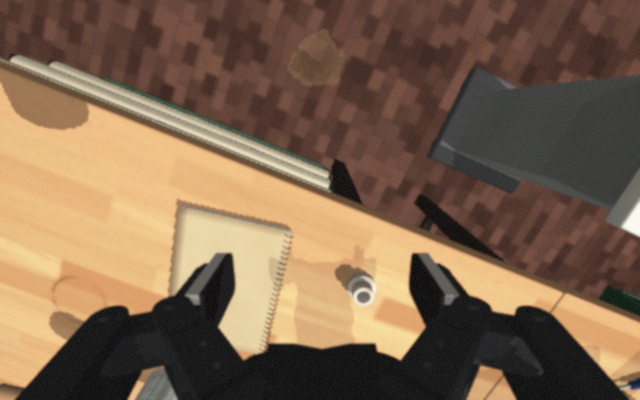

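The moves were refused, so the arm is still at the start. The picture shows only the bush at (362,290) and the finger tips. Rows probably need all seven numbers, so I'll try that.

Call:
{"api": "send_rows", "payload": {"targets": [{"gripper": -1, "x": -2.9, "y": 2.8, "z": 0, "ax": 0, "ay": 0, "az": 0}, {"gripper": -1, "x": -2.9, "y": 2.8, "z": 0, "ax": 0, "ay": 0, "az": 0}, {"gripper": -1, "x": -2.9, "y": 2.8, "z": 0, "ax": 0, "ay": 0, "az": 0}, {"gripper": -1, "x": -2.9, "y": 2.8, "z": 0, "ax": 0, "ay": 0, "az": 0}, {"gripper": -1, "x": -2.9, "y": 2.8, "z": 0, "ax": 0, "ay": 0, "az": 0}]}}

```text
clock: 1.12
position: [319.9, -390.9, 231.4]
ee_rot: [-0.195, 0.981, -0.0, 0.0]
contact_force: [1.4, 0.6, 1.0]
gripper_width: 85.0
grasp_force: 0.0
```

Call:
{"api": "send_rows", "payload": {"targets": [{"gripper": -1, "x": -2.6, "y": 3.2, "z": 0, "ax": 0, "ay": 0, "az": 0}, {"gripper": -1, "x": -2.6, "y": 3.2, "z": 0, "ax": 0, "ay": 0, "az": 0}, {"gripper": -1, "x": -2.6, "y": 3.2, "z": 0, "ax": 0, "ay": 0, "az": 0}, {"gripper": -1, "x": -2.6, "y": 3.2, "z": 0, "ax": 0, "ay": 0, "az": 0}, {"gripper": -1, "x": -2.6, "y": 3.2, "z": 0, "ax": 0, "ay": 0, "az": 0}]}}

```text
clock: 1.53
position: [378.6, -193.1, 231.7]
ee_rot: [-0.195, 0.981, -0.0, 0.001]
contact_force: [0.5, 0.4, 0.2]
gripper_width: 85.2
grasp_force: 0.0
```

Call:
{"api": "send_rows", "payload": {"targets": [{"gripper": -1, "x": -2.6, "y": 3.2, "z": 0, "ax": 0, "ay": 0, "az": 0}, {"gripper": -1, "x": -2.6, "y": 3.2, "z": 0, "ax": 0, "ay": 0, "az": 0}, {"gripper": -1, "x": -2.6, "y": 3.2, "z": 0, "ax": 0, "ay": 0, "az": 0}, {"gripper": -1, "x": -2.6, "y": 3.2, "z": 0, "ax": 0, "ay": 0, "az": 0}, {"gripper": -1, "x": 0, "y": 0, "z": 0, "ax": 0, "ay": 0, "az": 0}]}}

```text
clock: 1.95
position: [427.7, -31.7, 232.0]
ee_rot: [-0.199, 0.98, 0.0, 0.002]
contact_force: [-0.6, 0.5, -0.8]
gripper_width: 85.1
grasp_force: 0.0
```

Run:
```python
from h import *
s=arm.read_state(); print(s['clock'],s['position'],s['ee_rot'],s['contact_force'])
m=arm.camera_model('wrist')
p,d=shot('wrist','w2.png'); w=cloud(d,m); np.save('w2.npy',w)
for t in ['lid_grip','button_top','lid']: print(t,arm.boxes_of('wrist',t)[:2])
```

```text
1.95 [427.7485361  -31.69631988 231.96065802] [-1.98993434e-01  9.79999509e-01  2.00144170e-04  1.59250975e-03] [-0.56431653  0.53529623 -0.78563321]
lid_grip [{'rect': [268.6, 240.7, 209.3, 118.8], 'score': 0.76}, {'rect': [232.9, 256.3, 13.0, 39.3], 'score': 0.49}]
button_top [{'rect': [414.7, 221.7, 22.8, 19.3], 'score': 0.62}]
lid [{'rect': [273.0, 241.9, 203.2, 118.0], 'score': 0.63}, {'rect': [605.7, 360.3, 34.3, 38.5], 'score': 0.16}]
```

View pics/w2.png

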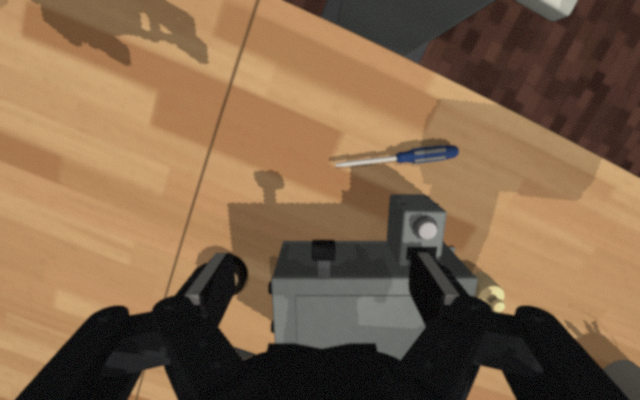

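The grip roller is at (323,249), the button at (427,230), and the lid's front edge runs along row ~293. The black tape is at (232,270). Next I'll turn these into world coordinates.

Run:
```python
from h import *
w=np.load('w2.npy'); g=cv2.cvtColor(cv2.imread('pics/w2.png'),cv2.COLOR_BGR2GRAY)
print(w[232,427],w[249,323])
b=w[222:241,415:440].reshape(-1,3); b=b[(b[:,2]>78)&(b[:,2]<92)]
print('button',len(b),np.median(b,0),(b.min(0)+b.max(0))/2, b.max(0)-b.min(0))
r=w[236:265,305:342]; k=(g[236:265,305:342]<60)&(r[...,2]>80); q=r[k]; print('grip',len(q),q.min(0),q.max(0),np.median(q,0))
# box frame expressed in rotated axes
for yaw in [21.5,22.,22.5,23.,23.5]:
    c,s=np.cos(np.radians(yaw)),np.sin(np.radians(yaw))
    X=w[...,0]*c+w[...,1]*s; Y=-w[...,0]*s+w[...,1]*c
    # lid front edge per column: first row with z>94 below grip
    e=[]
    for u in list(range(285,310))+list(range(340,395)):
        col=np.where((w[270:310,u,2]>93.5))[0]
        if len(col): e.append((X[270+col[0],u],Y[270+col[0],u]))
    e=np.array(e); print(yaw,np.polyfit(e[:,1],e[:,0],1)[0],np.median(e[:,0]),
      'grip XY',((X[236:265,305:342][k]).min()+(X[236:265,305:342][k]).max())/2,(Y[236:265,305:342][k].min()+Y[236:265,305:342][k].max())/2, Y[236:265,305:342][k].ptp() if hasattr(np.ndarray,'ptp') else np.ptp(Y[236:265,305:342][k]),
      'btn',np.median(b[:,0])*c+np.median(b[:,1])*s,-np.median(b[:,0])*s+np.median(b[:,1])*c)
p,d=arm.get_image('top'); pass
print(arm.read_state()['position'],arm.read_state()['ee_rot'])
```

```text
[429.03680989  87.56317369  83.61835839] [481.23540677  -9.17817732 102.6368747 ]
button 270 [427.73855008  87.00001928  83.23529261] [427.91673702  87.81350023  81.68704992] [19.01422733 18.35145612  6.981504  ]
grip 507 [472.35288435 -21.10242811  88.57762672] [502.07550807   7.44558751 106.33866829] [482.48488749  -7.87810929 102.62767391]Traceback (most recent call last):
  File "<stdin>", line 17, in <module>
AttributeError: `ptp` was removed from the ndarray class in NumPy 2.0. Use np.ptp(arr, ...) instead.
```

Run:
```python
from h import *
w=np.load('w2.npy'); g=cv2.cvtColor(cv2.imread('pics/w2.png'),cv2.COLOR_BGR2GRAY)
r=w[236:265,305:342]; k=(g[236:265,305:342]<60)&(r[...,2]>98); q=r[k]
e=[]
for u in list(range(285,305))+list(range(345,395)):
    c=np.where(w[265:310,u,2]>94)[0]
    if len(c): e.append(w[265+c[0],u])
e=np.array(e); f=cv2.fitLine(e[:,:2].astype(np.float32),cv2.DIST_HUBER,0,.01,.01).ravel(); yaw=np.degrees(np.arctan2(-f[0],f[1])); yaw=(yaw+90)%180-90
a=np.radians(yaw);M=np.array([[np.cos(a),-np.sin(a)],[np.sin(a),np.cos(a)]])
print('yaw',yaw)
E=e[:,:2]@M; Q=q[:,:2]@M; B=np.array([427.8,87.3])@M
print('edge X',np.median(E[:,0]),'z',np.median(e[:,2]),'grip lo/hi',np.percentile(Q,[2,98],axis=0),'btn',B)
s=arm.read_state();t=s['position']; Rt=R.from_quat(s['ee_rot']).as_matrix(); print(s['clock'],t,Rt.round(4).tolist())
for n,(bx,by) in {'frombtn':(B[0]+17,B[1]-110)}.items(): print(n,M@[bx,by])
```

```text
yaw 23.208893
edge X 475.7854163492196 z 94.79682872960143 grip lo/hi [[ 434.91743203 -209.09987922]
 [ 453.37491628 -186.08911603]] btn [427.58351384 -88.35419177]
2.15 [425.20060845 -37.27373644 231.27077334] [[-0.9239, -0.3826, -0.0004], [-0.3826, 0.9239, -0.0001], [0.0004, 0.0001, -1.0]]
frombtn [486.77354844  -7.09872483]
```

Call:
{"api": "send_rows", "payload": {"targets": [{"gripper": -1, "x": -3.4, "y": 0.2, "z": 0, "ax": 0, "ay": 0, "az": -0.7}, {"gripper": -1, "x": -3.5, "y": 0.3, "z": 0, "ax": 0, "ay": 0, "az": 0}, {"gripper": -1, "x": 0, "y": 0, "z": 3, "ax": 0, "ay": 0, "az": 0}, {"gripper": -1, "x": 0, "y": 0, "z": 3, "ax": 0, "ay": 0, "az": 0}, {"gripper": -1, "x": 0, "y": 0, "z": 3, "ax": 0, "ay": 0, "az": 0}]}}

```text
clock: 2.57
position: [487.4, -7.1, 140.4]
ee_rot: [-0.2, 0.98, 0.0, 0.001]
contact_force: [-0.5, -0.8, -0.4]
gripper_width: 85.3
grasp_force: 0.0
```

Call:
{"api": "send_rows", "payload": {"targets": [{"gripper": -1, "x": 0, "y": 0, "z": 1, "ax": 0, "ay": 0, "az": 0}, {"gripper": -1, "x": 0, "y": 0, "z": 0, "ax": 0, "ay": 0, "az": 0}, {"gripper": -1, "x": 0, "y": 0, "z": 0, "ax": 0, "ay": 0, "az": 0}]}}

```text
clock: 2.82
position: [487.1, -7.0, 131.3]
ee_rot: [-0.2, 0.98, -0.0, -0.0]
contact_force: [0.1, -0.3, 0.8]
gripper_width: 85.1
grasp_force: 0.0
```

Run:
```python
from h import *
s=arm.read_state();t=s['position'];Rt=R.from_quat(s['ee_rot']).as_matrix(); print(s['clock'],t,s['contact_force'])
shot('wrist','w3.png')
print('to grip tool cm',Rt.T@(np.array([486.8,-6.8,74])-t)/10, R.from_matrix(Rt).as_euler('xyz',degrees=True))
```

```text
2.8167 [487.136733    -7.03844301 131.27094235] [ 0.13148033 -0.33048087  0.81887013]
to grip tool cm [0.01591263 0.03729274 5.72709934] [-1.79978421e+02 -5.72125759e-02 -1.56921196e+02]
```

View pics/w3.png

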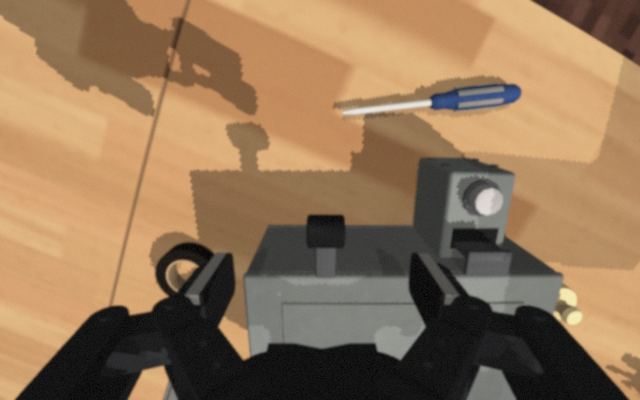

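The grip, at (325,232), is centred between the fingers (mid column ~322). The latch, at columns 415–515, is clear of the right finger. I'm going down and closing.

Call:
{"api": "send_rows", "payload": {"targets": [{"gripper": -1, "x": 0, "y": 0, "z": 2, "ax": 0, "ay": 0, "az": 0}, {"gripper": -1, "x": 0, "y": 0, "z": 2, "ax": 0, "ay": 0, "az": 0}, {"gripper": -1, "x": 0, "y": 0, "z": 1.7, "ax": 0, "ay": 0, "az": 0}, {"gripper": 1, "x": 0, "y": 0, "z": 0, "ax": 0, "ay": 0, "az": 0}, {"gripper": 1, "x": 0, "y": 0, "z": 0, "ax": 0, "ay": 0, "az": 0}]}}

```text
clock: 3.28
position: [487.8, -5.8, 75.3]
ee_rot: [-0.201, 0.98, -0.0, 0.001]
contact_force: [-0.2, 0.5, -0.6]
gripper_width: 63.9
grasp_force: 0.0
```

Call:
{"api": "send_rows", "payload": {"targets": [{"gripper": 1, "x": 0, "y": 0, "z": 0, "ax": 0, "ay": 0, "az": 0}, {"gripper": 1, "x": 0, "y": 0, "z": 0, "ax": 0, "ay": 0, "az": 0}, {"gripper": 1, "x": 0, "y": 0, "z": 0, "ax": 0, "ay": 0, "az": 0}, {"gripper": 1, "x": 0, "y": 0, "z": 0, "ax": 0, "ay": 0, "az": 0}, {"gripper": 1, "x": 0, "y": 0, "z": 0, "ax": 0, "ay": 0, "az": 0}]}}

```text
clock: 3.7
position: [487.8, -4.4, 75.9]
ee_rot: [-0.201, 0.98, 0.001, 0.001]
contact_force: [-3.0, 6.3, 6.9]
gripper_width: 22.7
grasp_force: 58.8
```

Call:
{"api": "send_rows", "payload": {"targets": [{"gripper": 1, "x": 0, "y": 0.2, "z": -0.15, "ax": 0, "ay": 0, "az": 0}, {"gripper": 1, "x": 0, "y": 0, "z": -0.15, "ax": 0, "ay": 0, "az": 0}, {"gripper": 1, "x": 0, "y": 0, "z": -0.15, "ax": 0, "ay": 0, "az": 0}, {"gripper": 1, "x": 0, "y": 0, "z": 0, "ax": 0, "ay": 0, "az": 0}, {"gripper": 1, "x": 0, "y": 0, "z": 0, "ax": 0, "ay": 0, "az": 0}]}}

```text
clock: 4.12
position: [487.6, -4.2, 79.3]
ee_rot: [-0.201, 0.98, -0.0, 0.001]
contact_force: [5.2, -4.6, -5.2]
gripper_width: 22.7
grasp_force: 58.9
```

Call:
{"api": "send_rows", "payload": {"targets": [{"gripper": 1, "x": 0, "y": 0, "z": -0.15, "ax": 0, "ay": 0, "az": 0}, {"gripper": 1, "x": 0, "y": 0, "z": -0.15, "ax": 0, "ay": 0, "az": 0}, {"gripper": 1, "x": 0, "y": 0, "z": 0, "ax": 0, "ay": 0, "az": 0}, {"gripper": 1, "x": 0, "y": 0, "z": 0, "ax": 0, "ay": 0, "az": 0}, {"gripper": 1, "x": 0, "y": 0, "z": 0, "ax": 0, "ay": 0, "az": 0}]}}

```text
clock: 4.53
position: [487.8, -4.1, 82.3]
ee_rot: [-0.201, 0.98, -0.001, 0.001]
contact_force: [5.0, -4.0, -4.5]
gripper_width: 23.2
grasp_force: 58.9
```

The force stays around 5 N while the lid keeps following: 6 mm up, beyond the 1.8 mm rattle. It looks uncaught, so I'll lift a little more and check by camera.

Call:
{"api": "send_rows", "payload": {"targets": [{"gripper": 1, "x": 0, "y": 0, "z": -0.4, "ax": 0, "ay": 0, "az": 0}, {"gripper": 1, "x": 0, "y": 0, "z": -0.4, "ax": 0, "ay": 0, "az": 0}, {"gripper": 1, "x": -0.1, "y": 0, "z": -0.4, "ax": 0, "ay": 0, "az": 0}, {"gripper": 1, "x": 0, "y": 0, "z": 0, "ax": 0, "ay": 0, "az": 0}, {"gripper": 1, "x": 0, "y": 0, "z": 0, "ax": 0, "ay": 0, "az": 0}]}}

```text
clock: 4.95
position: [488.7, -3.7, 94.4]
ee_rot: [-0.201, 0.98, -0.001, 0.001]
contact_force: [5.2, -4.1, -3.4]
gripper_width: 23.3
grasp_force: 59.0
```

Run:
```python
from h import *
s=arm.read_state(); print(s['position'],s['contact_force'],s['wrist_torque'])
m=arm.camera_model('wrist'); p,d=shot('wrist','w4.png'); w=cloud(d,m); np.save('w4.npy',w)
p,d=shot('scene','s4.png')
a=np.radians(23.2);M=np.array([[np.cos(a),-np.sin(a)],[np.sin(a),np.cos(a)]])
X=w[...,:2]@M-np.array([551.8,-143.3])
k=(X[...,0]>-70)&(X[...,0]<70)&(abs(X[...,1])<105)&(w[...,2]>90)&(w[...,2]<125)
print(k.sum(),'slope angle',np.arctan(np.polyfit(X[k][:,0],w[k][:,2],1)))
```

```text
[488.73096036  -3.70336275  94.43305539] [ 5.1816593  -4.10044677 -3.36996006] [-1.30470899 -0.99113252 -0.17787228]
4474 slope angle [-0.08258614  1.56129827]
```

View pics/w4.png

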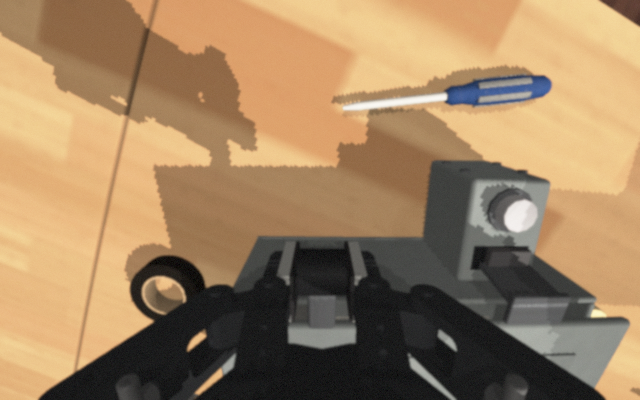

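The lid has swung up by about 0.1 rad: its slope fits, and the front edge has come clear of the rim at the latch, around (540,300). The catch is not holding it, so the button stays untouched. I'll follow the arc to ~50°, easing the side load a little.

Call:
{"api": "send_rows", "payload": {"targets": [{"gripper": 1, "x": -0.17, "y": -0.1, "z": -1.15, "ax": 0, "ay": 0, "az": 0}, {"gripper": 1, "x": -0.24, "y": 0, "z": -1.14, "ax": 0, "ay": 0, "az": 0}, {"gripper": 1, "x": -0.32, "y": 0, "z": -1.14, "ax": 0, "ay": 0, "az": 0}, {"gripper": 1, "x": -0.38, "y": 0, "z": -1.1, "ax": 0, "ay": 0, "az": 0}, {"gripper": 1, "x": -0.45, "y": 0, "z": -1.07, "ax": 0, "ay": 0, "az": 0}]}}

```text
clock: 5.47
position: [503.0, 2.2, 150.2]
ee_rot: [-0.201, 0.98, 0.0, 0.001]
contact_force: [6.5, -0.3, -7.4]
gripper_width: 23.0
grasp_force: 59.1
```

Call:
{"api": "send_rows", "payload": {"targets": [{"gripper": 1, "x": -0.55, "y": 0, "z": -1.04, "ax": 0, "ay": 0, "az": 0}, {"gripper": 1, "x": -0.62, "y": 0, "z": -1.0, "ax": 0, "ay": 0, "az": 0}, {"gripper": 1, "x": -0.67, "y": 0, "z": -0.97, "ax": 0, "ay": 0, "az": 0}, {"gripper": 1, "x": -0.73, "y": 0, "z": -0.94, "ax": 0, "ay": 0, "az": 0}, {"gripper": 1, "x": -0.77, "y": 0, "z": -0.87, "ax": 0, "ay": 0, "az": 0}]}}

```text
clock: 5.88
position: [531.9, 14.4, 197.3]
ee_rot: [-0.201, 0.98, -0.0, -0.002]
contact_force: [3.8, -3.5, -7.8]
gripper_width: 22.9
grasp_force: 59.0
```

Call:
{"api": "send_rows", "payload": {"targets": [{"gripper": 1, "x": -0.83, "y": 0, "z": -0.83, "ax": 0, "ay": 0, "az": 0}, {"gripper": 1, "x": -0.86, "y": 0, "z": -0.77, "ax": 0, "ay": 0, "az": 0}, {"gripper": 1, "x": 0, "y": 0, "z": 0, "ax": 0, "ay": 0, "az": 0}, {"gripper": 1, "x": 0, "y": 0, "z": 0, "ax": 0, "ay": 0, "az": 0}, {"gripper": 1, "x": 0, "y": 0, "z": 0, "ax": 0, "ay": 0, "az": 0}]}}

```text
clock: 6.3
position: [547.7, 21.1, 213.4]
ee_rot: [-0.201, 0.98, -0.0, -0.001]
contact_force: [2.7, -3.6, -5.2]
gripper_width: 22.8
grasp_force: 59.4
```

Run:
```python
from h import *
s=arm.read_state(); t=s['position']; print(s['clock'],t,s['contact_force'],s['gripper_width'],s['grasp_force'],abs(s['joint_vel']).max())
a=np.radians(23.2);M=np.array([[np.cos(a),-np.sin(a)],[np.sin(a),np.cos(a)]])
g=t[:2]@M-np.array([551.8,-143.3]); z=t[2]+18.5
print('box',g,z,'alpha',np.arctan2(z-92,75-g[0]),'rad',np.hypot(z-92,75-g[0]))
p,d=shot('scene','s5.png'); cv2.imwrite('pics/s5c.png',cv2.resize(p[100:280,220:460,::-1],(800,600)))
```

```text
6.3 [547.7006256   21.11255701 213.35666633] [ 2.70291881 -3.55396359 -5.23013022] 22.836387747119133 59.41742420196533 0.003915593797439028
box [-40.07187866 -53.05693309] 231.85666632596497 alpha 0.882316055504055 rad 181.11163511356244
```

View pics/s5c.png

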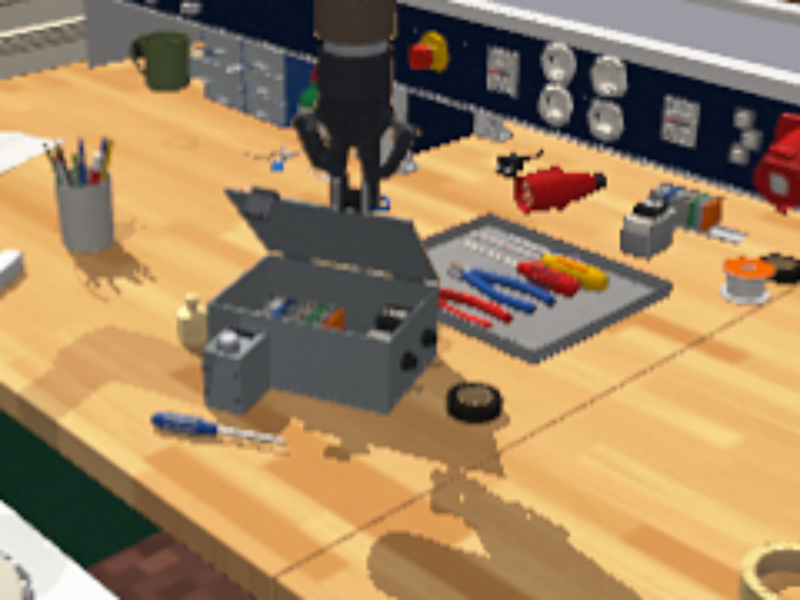

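The lid stands open at about 0.87 rad (50°), with the fingers on the grip at (357,195). The terminals show at (310,310), and the bystanders are where they were. The grip is steady, so I'm handing in.

```bash
python3 -c "
from bench import arm
print(arm.job_done())"
```

```text
the job is handed in; nothing more can be done
None
```

The lid is open at about 50° and the gripper is holding it steady there; the tug showed the catch did not have it, so I never touched the button, the other things look undisturbed, and the job is handed in (no verdict was returned).

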